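Clamp a water meter in the leak-test jig and hold its seal shut at the third click

ROBOT

A 6-joint arm with a two-finger parallel gripper is mounted at the origin on a cart in front of the work surface, level with it; the furniture and walls round the work are solid. World frame = base frame: x ahead of the robot, y to its left, z up, the work surface at z = 0. Lengths are in mm, angles in rad, forces in N, time in s.
With the tool pointing down it reaches from about 275 to 825 mm from the base axis. Payload 4.9 kg.
Tool frame: the origin (TCP) lies at the very end of the fingers, on their centre line; the grasp point (between the pads) lies 19 mm behind it; z points along the fingers, y is the line along which they close (so a half turn about z gives the same grasp; the last joint's range is limited). The gripper opens to 85 mm and grips with 20 to 120 N. Pads are 22 mm wide; open, the fingers measure 114 mm over their backs; the gripper's body (76 mm by 85 mm) begins 54 mm behind the grasp point. The pads swing forward as they close: fully open they stand 13 mm farther back than shut.
Start: joints at [-1.438, 0.326, -0.193, 1.052, 0, 1.437], TCP at [145.017, -530.555, 231.281] pointing down, gripper open.
Joint ranges: [-2.65, 2.65], [-0.97, 1.79], [-1.3, 1.35], [-1.93, 2.1], [-1.47, 1.37], [-3.14, 3.14]. Speed limits (rad/s): [2.57, 2.57, 3.14, 3.14, 3.14, 3.14].

INTERFACE

Orientations are given as [roll, pitch, yaw] about the fixed x, y, z axes, in that order (R = Rz(yaw) Ry(pitch) Rx(roll)).
In Python, from bench import bot, solve_ik, imaging gives the robot as it stands. Calls block until the motion is done:
- bot.move_ptp(position, orientation): joint-space move of the TCP to a pose.
- bot.movel(position, rot=None, max_speed=150, threshold=None): straight line of the TCP; rot=None keeps the orientation; max_speed is the mean speed in mm/s. With threshold (N) it stops when the force on the tool has changed by that much, and returns True; else False.
- bot.move_j(angles): joint-space move.
- bot.grip(opening, effort=None): opening from 0.0 (shut) to 1.0 (fully open); effort is the grip in N (None keeps the last); returns when the fingers have stopped.
- bot.dwell(seconds).
- solve_ik(position, orientation): joint angles nearest the present ones, or None.
- bot.get_state(): the state.
- imaging.capture(name): name is "side" or "top" or "wrist"; returns the picture (400x640x3 uint8, blue, green, red); there is no depth.
- imaging.camera_model(name): a dict with "K" (3x3 intrinsics, pixels), "k1" (the pictures are not rectified: a ray, as slopes to the right and down, at radius r is drawn at 1 + k1 r^2 times it, then the intrinsics apply), "position" and "rotation" of the camera in the world. Camera axes: x right, y up, looking along -z (the intrinsics and any distortion apply to the point x, -y, -z); pixel columns grow to the right and rows downward; lengths in mm; the calibration is good to about 2 mm. A picture is of the moment at which its call begins: read the wrist's pose just before it. camera_model takes no time and is no camera call; for the wrist camera it gives the pose at the moment of the call.
A pose or a line that the arm cannot do raises bot.IKError and nothing moves.
- bot.sign_off(): hands the job in; it is judged then, once.
The state is a dict: "t": time; "qpos": joint angles; "joint_velocities": joint speeds; "effort": joint torques, N m; "tcp_pos": TCP position; "orientation": TCP orientation; "contact_force": force on the tool from outside, world axes, zero at the start; "wrist_torque": the same for the moment, N m; "opening": opening from 0.0 (shut) to 1.0 (fully open); "gripper_force": force on a finger pad.
Only numpy, scipy, OpenCV 4.12 (cv2) and the standard library are available. Lean on these libraries where they do the work, as an engineer would, in place of code of your own. Each camera call takes 0.05 s, during which the arm holds its last target. There are 200 camera calls.

TASK

Get the brass water meter ready for its leak test: first turn the brass hex nut of the strap clamp clockwise until it stops, then take the red lever by its black grip and swing it forward, from its home stop towards the meter, exactly three clicks, feeling each click and never going on into the fourth. The lever springs back if released, so finish while still holding it in the third click, and leave the tools and parts lying around the jig alone.

Things in the scene. Friction and masses are not known exactly. Their poses are not given: they have to be found in the camera images.
- jig: Aluminium base plate, 10 mm thick, fixed to the bench, carrying the rest. Origin at bench height under the seal ram's line, x and y along its edges, z up; it reaches x -145..+55, y -217..+168 mm. The brass water meter (its black register's top 69 mm above the bench) is fixed on it at x -35..+35, y -7..+127 mm. A blue ram guide, 44 mm high, is at x 0, y -62.
- nut_grip (a point): On the brass hex nut's axis, 100 mm above the bench: the height to grip it. At x -55, y +125 mm of the jig. Nut 30 mm across flats, from 78 to 108 mm above the bench; its stud ends 3 mm above it. The strap under it tops out at 76 mm: keep fingertips above 78 mm. Axes turn with the nut: z up, x square to one pair of flats (others at 60 and 120 degrees).
- nut (a joint): Turn of the nut about its upright axis, rad: grows clockwise seen from above, 0 loosest, stops hard at 1.4 (tight); it starts somewhere between 0.1 and 0.6. It does not rise or fall. Friction about 0.12 N m; it stays where it is left.
- lever: Red lever, swings level about an upright pivot at x 0, y -130 mm of the jig. Origin on the pivot at bench height; x along the arm to the grip, z up. At home x stands at yaw pi + 0.5 rad from the jig's x; it advances clockwise seen from above (grip towards +y of the jig, the meter's side), at most 1.35 rad. Arm top 68 mm above the bench. A spring drives it home, 5 to 6 N at the grip.
- lever_grip (a point): Centre of the part of the black upright grip to hold, 120 mm from the pivot, 95 mm above the bench. The grip is a round upright sleeve 26 mm across, from 70 to 116 mm above the bench, that turns freely on the lever. Axes as lever.
- lever_roller (a point): Under the arm, 61.5 mm from the pivot, 44 mm above the bench: its sprung roller (8 mm) that clicks past the pins. Axes as lever. Felt at the grip when advancing slowly: about 5 N in free swing, jumping to about 8 N as the roller meets a pin, falling to about 3 N as it drops behind the pin (the click), then rising sharply against the next pin.
- notch_3 (a point): Third click: gap between the 3rd and 4th of five upright brass pins (8 mm) on the steel click plate under the lever; a yellow dot marks it. lever_roller lies here in the third click. x outward from the pivot, y along the advance, z down. The plate is clamped at another angle each run: first pin's crest 0.2 to 0.4 rad from home, pins 0.2 rad apart, each click 0.1 rad after a crest.
- caliper: Bystander: steel sliding caliper, 70x200x13 mm, lying flat. Origin at the centre of its underside. Leave it alone.
- red_driver: Bystander: red-handled screwdriver, 176 mm long, 24 mm thick. Origin at the centre of its underside. Leave it alone.
- pliers: Bystander: long-nose pliers with red handles, 173x45x12 mm, lying flat. Origin at the centre of its underside. Leave it alone.
- module_board: Bystander: green circuit board, 62x42x14 mm. Origin at the centre of its underside. Leave it alone.
- flux_bottle: Bystander: small white bottle with a red cap, 34 mm across, 84 mm tall, standing. Origin at the centre of its underside. Leave it alone.
- terminal_strip: Bystander: white connector strip, 95x19x18 mm. Origin at the centre of its underside. Leave it alone.

How it is judged (in metres and radians):
On the way, in this order (a step that is already met when the one before it is completed fails the run):
1. the clamp nut is turned clockwise to its stop (value of joint nut above 1.33 rad), for 0.2 s.
2. the lever is held by the fingers in its third click (y of lever_roller in the frame of notch_3 between -0.004 and 0.004 m and contact force between the fingers and lever above 0.5 N), for 0.5 s.
At the end, for the whole second after the job is handed in: The nut is still within 0.07 rad of its stop, and the robot's fingers hold the lever (contact of more than 0.5 N) with its roller within 4 mm of the third notch; the program finishes while holding it there (all of step 2 and value of joint nut above 1.33 rad); the arm keeps its last pose, push and grip.
It fails at once if the lever goes past the fourth pin, beyond the third click (y of lever_roller in the frame of notch_3 above 0.0075 m).
It fails at once if the lever is advanced past its first click before the nut is tight (y of lever_roller in the frame of notch_3 above -0.02 m and value of joint nut below 1.25 rad).
It fails at once if one of the loose tools or parts round the jig is moved more than 3 cm (distance of any of caliper, red_driver, pliers, module_board, flux_bottle, terminal_strip from where it was at the start of the episode above 0.03 m).
It also fails if it takes over 72 s, if anything falls off the work surface, if the arm or the gripper's body presses on something with over 40 N, if the wrist force passes 120 N, or if a joint passes its speed limit or range.

## Working session

There is one attempt and no reset: what is moved stays moved. The work goes in short steps, each a Python script; the robot and the scene stay as the last script left them, time stands still between calls to the robot, and variables do not carry over. Pictures are saved under pics/ and viewed, at most 10 in all, crops included, and the job is handed in when it is done.

```bash
mkdir -p pics; ls
python3 - <<'E'
from bench import bot,imaging
import cv2,numpy as np
for n in("top","side"):
    cv2.imwrite(f"pics/{n}0.png",imaging.capture(n)); m=imaging.camera_model(n); print(n,{k:np.round(v,4).tolist() for k,v in m.items()})
print(bot.get_state())
E
```

```text
pics
top {'K': [[509.8225, 0.0, 322.3262], [0.0, 509.8225, 192.2194], [0.0, 0.0, 1.0]], 'k1': 0.0247, 'position': [417.731, 1.9355, 1489.4893], 'rotation': [0.0723, 0.0014, -1.5612]}
side {'K': [[499.8969, 0.0, 319.9154], [0.0, 499.8969, 195.2869], [0.0, 0.0, 1.0]], 'k1': -0.1456, 'position': [64.7158, -1260.0237, 763.5868], 'rotation': [1.1112, 0.0194, -0.3431]}
{'t': 0.1, 'qpos': array([-1.43819207e+00,  3.26875121e-01, -1.93466561e-01,  1.05200064e+00,
       -4.12364231e-06,  1.43663108e+00]), 'joint_velocities': array([ 0.00038622, -0.00115745,  0.00354754, -0.00059441, -0.00064007,
        0.00020545]), 'effort': array([ 9.93441608e-05, -4.44240725e+01,  2.63036907e+01,  7.92378938e-03,
       -1.83560610e-04,  6.27203249e-07]), 'tcp_pos': array([ 144.94907815, -530.0252554 ,  230.58379488]), 'orientation': array([-3.14006000e+00, -2.02710572e-04,  2.66769353e-01]), 'contact_force': array([ 0.28051621, -0.13207034, -0.35177164]), 'wrist_torque': array([ 0.00355941, -0.02685153,  0.02486393]), 'gripper_force': 0.0, 'opening': 0.9995123991135018}
```

View pics/top0.png

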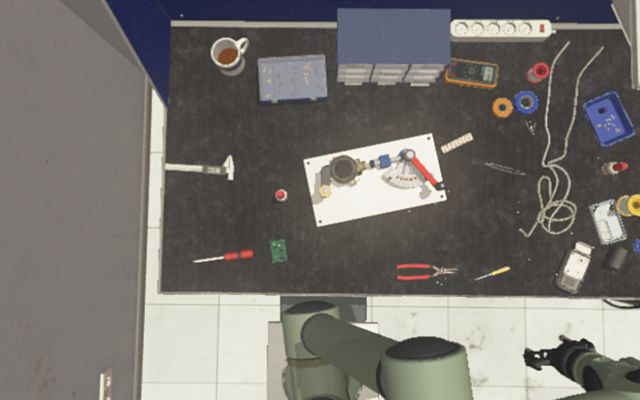

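View pics/side0.png

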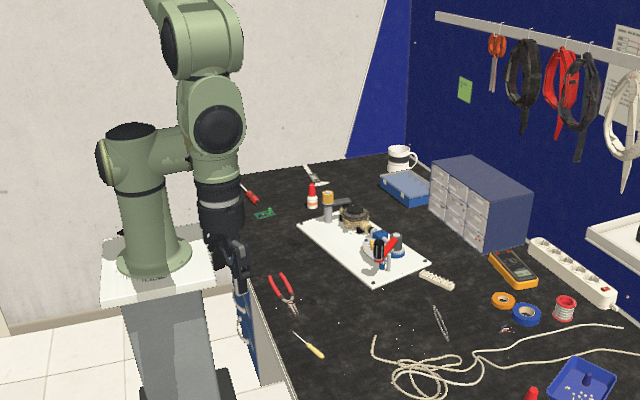

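The top view shows the plate with corners near (304,160), (431,135), (445,200) and (317,226). The nut is at about (325,190), and the lever runs from its pivot at (408,155) to its grip at (438,185). I'll fit the plate, then look from the wrist.

```bash
cat > h.py <<'E'
from bench import bot,solve_ik,imaging
import cv2,numpy as np
from scipy.spatial.transform import Rotation as Rn
def cam(n):
    m=imaging.camera_model(n); r=np.array(m["rotation"]); 
    m["R"]=r if r.shape==(3,3) else Rn.from_euler("xyz",r).as_matrix()
    return m
def ray(m,uv):
    K=m["K"]; d=np.array([(uv[0]-K[0][2])/K[0][0],(uv[1]-K[1][2])/K[1][1]]); s=d.copy()
    for _ in range(20): s=d/(1+m["k1"]*(s@s))
    return m["R"]@np.array([s[0],-s[1],-1.])
def plane(m,uv,z):
    p=np.array(m["position"]); d=ray(m,uv); return p+d*(z-p[2])/d[2]
def proj(m,P):
    c=m["R"].T@(np.array(P)-m["position"]); s=np.array([c[0],-c[1]])/-c[2]; s=s*(1+m["k1"]*(s@s)); K=m["K"]
    return np.array([K[0][0]*s[0]+K[0][2],K[1][1]*s[1]+K[1][2]])
def jig2w(J,p):  # J=(x,y,yaw)
    c,s=np.cos(J[2]),np.sin(J[2]); return np.array([J[0]+c*p[0]-s*p[1],J[1]+s*p[0]+c*p[1],p[2]])
E
python3 - <<'E'
from h import *
m=cam("top"); im=cv2.imread("pics/top0.png")
k=(im.min(2)>190).astype(np.uint8); k[:120]=0;k[245:]=0;k[:,:295]=0;k[:,455:]=0
k=cv2.morphologyEx(k,cv2.MORPH_OPEN,np.ones((3,3)))
c=max(cv2.findContours(k,0,2)[0],key=cv2.contourArea)
P=np.array([plane(m,q[0],10)[:2] for q in cv2.convexHull(c)],np.float32)
(ce,sz,a)=cv2.minAreaRect(P); b=cv2.boxPoints((ce,sz,a)); print(ce,sz,a,b.tolist())
e=max((b[1]-b[0],b[2]-b[1]),key=np.linalg.norm); e=e*np.sign(e[1]); yaw=np.arctan2(-e[0],e[1])
o=jig2w((*ce,yaw),(45,24.5,0)); J=(o[0],o[1],yaw); print("J",J)
for n,p in dict(nut=(-55,125,108),piv=(0,-130,68),reg=(0,60,69)).items():
    w=jig2w(J,p); print(n,w.round(1),proj(m,w).round(1),proj(cam("side"),w).round(1))
w=cam("wrist"); s=bot.get_state(); R=Rn.from_euler("xyz",s["orientation"]).as_matrix()
print("cam in tool",R.T@(w["position"]-s["tcp_pos"]),(R.T@w["R"]).round(3),w["K"],w["k1"])
E
```

```text
(533.206787109375, -152.8271484375) (135.48434448242188, 381.6573181152344) 12.251838684082031 [[426.51190185546875, 19.27975845336914], [507.5030517578125, -353.68505859375], [639.9016723632812, -324.9340515136719], [558.9105224609375, 48.03076171875]]
J (np.float64(571.9827880859375), np.float64(-119.33574676513672), np.float32(0.21383497))
nut [491.7  -8.9 108. ] [327.3 201.8] [317.9 195.8]
piv [ 599.6 -246.4   68. ] [412.2 165. ] [386.2 239.4]
reg [559.3 -60.7  69. ] [345.9 178.6] [345.7 211.1]
cam in tool [  77.580858      1.2116865  -141.56005378] [[ 0.     0.953  0.303]
 [ 1.    -0.    -0.   ]
 [-0.     0.303 -0.953]] [[301.52167698   0.         320.59751995]
 [  0.         301.52167698 201.12940784]
 [  0.           0.           1.        ]] -0.05239786757034283
```

Run:
```python
from h import *
m=cam("top"); im=cv2.imread("pics/top0.png")
k=(im.min(2)>170).astype(np.uint8); k[:120]=0;k[245:]=0;k[:,:295]=0;k[:,455:]=0
k=cv2.morphologyEx(k,cv2.MORPH_OPEN,np.ones((3,3)))
cs=[c for c in cv2.findContours(k,0,2)[0] if cv2.contourArea(c)>150]; print([(cv2.contourArea(c),cv2.boundingRect(c)) for c in cs])
P=np.array([plane(m,q[0],10)[:2] for q in cv2.convexHull(np.vstack(cs))],np.float32)
(ce,sz,a)=cv2.minAreaRect(P); b=cv2.boxPoints((ce,sz,a)); print(ce,sz,a)
e=max((b[1]-b[0],b[2]-b[1]),key=np.linalg.norm); e=e*np.sign(e[1]); yaw=np.arctan2(-e[0],e[1])
o=jig2w((*ce,yaw),(45,24.5,0)); J=(o[0],o[1],yaw); print("J",J)
np.save("J0.npy",J)
for n,p in dict(nut=(-55,125,108),piv=(0,-130,68),reg=(0,60,69)).items():
    w=jig2w(J,p); print(n,w.round(1),proj(m,w).round(1),proj(cam("side"),w).round(1))
```

```text
[(4074.5, (313, 163, 133, 63)), (1967.0, (304, 134, 138, 61))]
(564.0504150390625, -146.35247802734375) (199.58607482910156, 383.13092041015625) 12.268851280212402
J (np.float64(602.81640625), np.float64(-112.84955596923828), np.float32(0.21413194))
nut [522.5  -2.4 108. ] [325.  190.5] [326.9 193.2]
piv [ 630.4 -239.9   68. ] [409.9 154. ] [395.4 236. ]
reg [590.1 -54.2  69. ] [343.6 167.7] [354.4 208.4]
```

Run:
```python
from h import *
J=np.load("J0.npy"); n=jig2w(J,(-55,125,0))
p=[n[0]+10,n[1]-10,215]; o=[np.pi,0,np.pi]
print(solve_ik(p,o)); bot.move_ptp([p[0],p[1],260],o); bot.movel(p)
s=bot.get_state(); print(s["t"],s["tcp_pos"],s["orientation"],s["qpos"],s["contact_force"])
m=cam("wrist"); im=imaging.capture("wrist"); cv2.imwrite("pics/w1.png",im)
import pickle; pickle.dump(m,open("w1.pkl","wb"))
for q in((-55,125,111),(0,-130,68),(0,60,69)): print(proj(m,jig2w(J,q)))
```

```text
[-0.1618859   0.30589133 -0.26474862  1.00015638  0.         -0.1618859 ]
2.8583 [532.30415125 -12.82095055 215.0032553 ] [ 3.14150186e+00 -8.92350596e-04  3.14069316e+00] [-1.62720650e-01  3.06217535e-01 -2.64278614e-01  1.00119550e+00
 -5.41673607e-05 -1.61821088e-01] [ 0.58022684 -0.33182752  1.33444244]
[334.32551527 188.98211119]
[118.96426486 272.27046865]
[282.19524093 240.67591878]
```

View pics/w1.png

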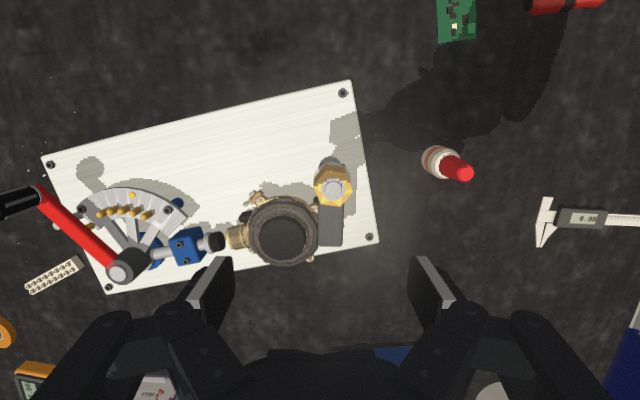

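The wrist view shows the nut at (333,187), the lever pivot at (122,270), the grip at around (20,200), and the yellow dot at about (132,195). The predicted positions agree within 2 px. I'll crop in for the hex angle and the dot.

Run:
```python
from h import *
import pickle
m=pickle.load(open("w1.pkl","rb")); im=cv2.imread("pics/w1.png")
a=cv2.resize(im[155:215,305:365],(480,480),interpolation=cv2.INTER_NEAREST)
b=cv2.resize(im[180:240,70:200],None,fx=2.4,fy=8,interpolation=cv2.INTER_NEAREST)
cv2.imwrite("pics/c1.png",np.hstack([a,b]))
k=(im.min(2)>150).astype(np.uint8); k[:,390:]=0; k[300:]=0;k[:70]=0; k=cv2.morphologyEx(k,cv2.MORPH_OPEN,np.ones((3,3)))
cs=[c for c in cv2.findContours(k,0,2)[0] if cv2.contourArea(c)>1500]
P=np.array([plane(m,q[0],10)[:2] for q in cv2.convexHull(np.vstack(cs))],np.float32)
ce,sz,an=cv2.minAreaRect(P); b=cv2.boxPoints((ce,sz,an)); print(ce,sz,an)
e=max((b[1]-b[0],b[2]-b[1]),key=np.linalg.norm); e=e*np.sign(e[1]); yaw=np.arctan2(-e[0],e[1]); o=jig2w((*ce,yaw),(45,24.5,0)); print("J",o,yaw)
h=cv2.cvtColor(im,cv2.COLOR_BGR2HSV)
# nut top-face mask, mapped to z=108
k=((h[...,1]>90)&(h[...,2]>150)&(h[...,0]>12)&(h[...,0]<35)).astype(np.uint8)
n,_,st,ct=cv2.connectedComponentsWithStats(k)
for i in range(1,n):
    if st[i,4]>8: print(st[i],ct[i].round(1),plane(m,ct[i],30)[:2].round(1),plane(m,ct[i],108)[:2].round(1))
for u,v in((336,192),(333,178),(333,205),(324,180),(346,183)): print(h[v,u])
```

```text
(564.098876953125, -147.26312255859375) (197.70553588867188, 381.4864196777344) 12.285754203796387
J [ 602.85498047 -113.74877167    0.        ] 0.21442689
[314 171  39  36 554] [332.8 188.5] [ 5.442e+02 -2.000e-01] [522.9  -3.5]
[129 192   6   6  30] [131.6 194.4] [ 550.7 -232. ] [ 527.9 -179.9]
[252 192   9   9  37] [256. 196.] [552.9 -87.2] [529.5 -69.7]
[260 198  13   7  26] [266.7 200.6] [558.4 -75.4] [533.7 -60.7]
[106 209   6   6  29] [108.6 211.7] [ 572.1 -264.7] [ 544.1 -204.8]
[117 209   6   6  30] [119.7 211.4] [ 571.6 -250.7] [ 543.7 -194.2]
[129 210   6   6  29] [131.3 212.8] [ 573.4 -236.7] [ 545.1 -183.5]
[ 96 212   6   6  28] [ 98.5 214.5] [ 575.6 -278.3] [ 546.8 -215.1]
[140 214   6   6  27] [142.8 216.9] [ 578.4 -223.7] [ 548.9 -173.6]
[247 224   2   8  12] [247.3 227.8] [ 591.9 -100. ] [559.2 -79.5]
[  0 324  11  24 179] [  4.4 337.5] [ 768.7 -477.9] [ 693.8 -367.1]
[ 15 369  33   9 122] [ 30.9 372.9] [ 835.1 -458.2] [ 744.4 -352.1]
[ 15  13 199]
[ 17  14 161]
[ 19 133 213]
[ 18  95 151]
[ 20 144 231]
```

View pics/c1.png

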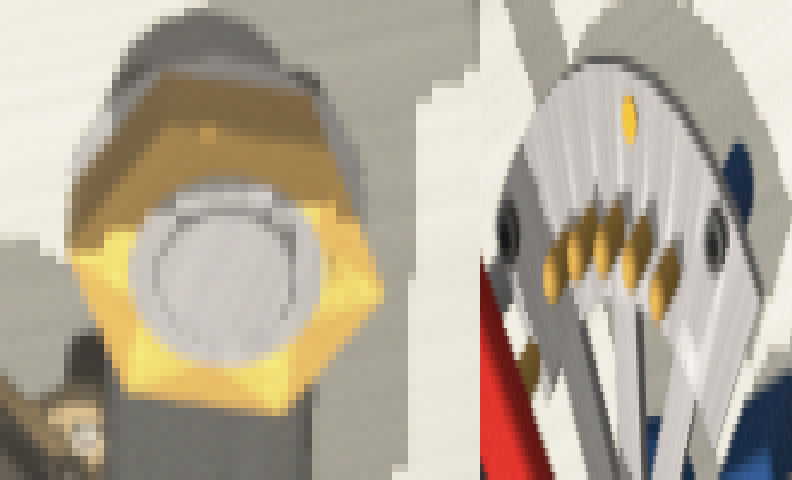

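In the crop, the hex's top corners are at (72,252), (122,388), (285,412) and (383,288), centred on the stud at (227,270). The five pins run left to right, with the yellow dot between the third and fourth. Next I compute the nut's angle and the notch angle.

Run:
```python
from h import *
import pickle
m=pickle.load(open("w1.pkl","rb"))
J=np.array([602.85,-113.3,0.2143]); np.save("J.npy",J)
f=lambda c:plane(m,(305+c[0]/8-.5,155+c[1]/8-.5),108)[:2]
C=[f(c) for c in((72,252),(122,388),(285,412),(383,288))]; ce=(C[0]+C[3])/2; print("centre",ce,jig2w(J,(-55,125,0)))
for c in C: d=c-ce; print(np.hypot(*d),"corner ang mod60",np.degrees(np.arctan2(d[1],d[0]))%60)
print("stud",plane(m,(305+226/8-.5,155+272/8-.5),111)[:2])
piv=jig2w(J,(0,-130,0))[:2]; print("piv",piv)
hy=np.pi+.5+J[2]
def adv(p): d=p-piv; return ((hy-np.arctan2(d[1],d[0])+np.pi)%(2*np.pi)-np.pi).round(3),np.hypot(*d).round(1)
for z in(40,46,50): print(z,[adv(plane(m,u,z)[:2]) for u in((98.5,214.5),(108.6,211.7),(119.7,211.4),(131.3,212.8),(142.8,216.9))])
for z in(14,20,30,36): print("dot",z,adv(plane(m,(131.6,194.4),z)[:2]))
for px in((425,150),(455,172)): print("bottle",plane(m,px,0))
```

```text
centre [522.68870231  -3.39915534] [522.52516103  -2.85580484   0.        ]
16.748391713727006 corner ang mod60 23.147914639020684
17.420533294595355 corner ang mod60 19.443705568058007
17.22496814284247 corner ang mod60 21.802788823852605
16.748391713727006 corner ang mod60 23.147914639020698
stud [522.08784114  -3.7271582 ]
piv [ 630.49625404 -240.32631474]
40 [(np.float64(0.243), np.float64(65.8)), (np.float64(0.451), np.float64(64.3)), (np.float64(0.663), np.float64(62.5)), (np.float64(0.883), np.float64(61.7)), (np.float64(1.107), np.float64(60.4))]
46 [(np.float64(0.325), np.float64(65.7)), (np.float64(0.528), np.float64(65.3)), (np.float64(0.732), np.float64(64.6)), (np.float64(0.94), np.float64(64.6)), (np.float64(1.149), np.float64(64.0))]
50 [(np.float64(0.378), np.float64(66.0)), (np.float64(0.578), np.float64(66.3)), (np.float64(0.776), np.float64(66.1)), (np.float64(0.975), np.float64(66.7)), (np.float64(1.174), np.float64(66.5))]
dot 14 (np.float64(0.683), np.float64(75.1))
dot 20 (np.float64(0.736), np.float64(76.8))
dot 30 (np.float64(0.818), np.float64(80.1))
dot 36 (np.float64(0.864), np.float64(82.4))
bottle [505.03539086 109.92881508   0.        ]
bottle [531.51904168 149.6554223    0.        ]
```

Run:
```python
from h import *
y=np.radians(202.5); o=[np.pi,0,y]; c=[522.6,-3.4]
bot.move_ptp([*c,180],o); 
print(bot.movel([*c,80],max_speed=120,threshold=15))
print(bot.get_state()["t"],bot.get_state()["tcp_pos"])
bot.grip(0.0,60)
s=bot.get_state(); print(s["t"],s["opening"],s["gripper_force"],s["tcp_pos"],s["contact_force"],s["wrist_torque"],s["qpos"])
if s["gripper_force"]>10:
  q0=np.array(s["qpos"]); a=0
  while a<1.45:
    a+=0.12 if a<0.7 else 0.06
    q=q0.copy(); q[5]+=a; bot.move_j(q); s=bot.get_state()
    print(round(s["t"],2),round(a,2),round(s["qpos"][5]-q0[5],3),s["wrist_torque"].round(2),s["contact_force"].round(1),round(s["opening"],3))
    if abs(s["wrist_torque"][2])>1.0: break
```

```text
False
4.3417 [523.33406979  -3.5148044   80.72543999]
4.8917 0.34048427475630344 59.261372336768545 [522.41784159  -2.36988753  80.58775829] [-2.39694274  3.72900642  5.44442973] [ 0.60714268  0.35188305 -0.07112858] [-0.14717868  0.4303424  -0.46718921  0.67349986  0.00219768 -0.5402826 ]
5.14 0.12 0.117 [-0.04 -0.03 -0.12] [0.3 0.3 0. ] 0.342
5.39 0.24 0.236 [ 0.06  0.03 -0.12] [0.  0.4 1.1] 0.342
5.64 0.36 0.355 [ 0.01  0.03 -0.13] [0.2 0.5 0.4] 0.336
5.89 0.48 0.475 [-0.01  0.08 -0.14] [0.1 1.3 1.6] 0.34
6.14 0.6 0.595 [ 0.07  0.1  -0.13] [-0.9  0.   1.8] 0.341
6.39 0.72 0.714 [ 0.09  0.09 -0.03] [-0.   1.1  2. ] 0.339
6.64 0.78 0.776 [ 0.06  0.17 -0.04] [-0.7  1.3  2.4] 0.342
6.89 0.84 0.837 [ 0.16  0.21 -0.06] [-1.1  0.7  2.6] 0.34
7.14 0.9 0.897 [ 0.14  0.2  -0.13] [0.  1.5 2.4] 0.341
7.39 0.96 0.957 [ 0.2   0.21 -0.12] [-1.   0.9  3.7] 0.34
7.64 1.02 1.018 [ 0.25  0.28 -0.09] [-0.8  1.7  1.5] 0.34
7.89 1.08 1.076 [0.26 0.39 1.11] [-1.4  1.5  4.3] 0.34
```

The torque jumped from -0.1 to 1.1 N m at 1.05 rad of turn, which puts the nut's start at about 0.33–0.35, inside the stated range. I'll confirm that it's against the stop, release, and move to the lever with a close look.

Run:
```python
from h import *
import pickle
q=np.array(bot.get_state()["qpos"]); q[5]+=.03; bot.move_j(q); bot.dwell(.3); s=bot.get_state(); print(s["qpos"][5],s["wrist_torque"],s["opening"])
q[5]-=.025; bot.move_j(q); bot.dwell(.1); print(bot.get_state()["wrist_torque"])
bot.grip(1.0); p=bot.get_state()["tcp_pos"]; bot.movel([p[0],p[1],180])
J=np.load("J.npy"); piv=jig2w(J,(0,-130,0))[:2]; a=np.pi+.5+J[2]; g=piv+120*np.array([np.cos(a),np.sin(a)]); print("grip",g)
bot.move_ptp([g[0]-10,g[1]+20,200],[np.pi,0,np.pi])
s=bot.get_state(); print(s["t"],s["tcp_pos"],s["qpos"])
m=cam("wrist"); im=imaging.capture("wrist"); cv2.imwrite("pics/w2.png",im); pickle.dump(m,open("w2.pkl","wb"))
print("grip top px",proj(m,[*g,116]),"piv",proj(m,[*piv,68]),"nut",proj(m,[522.6,-3.4,108]))
```

```text
0.5642924616576335 [-0.18880132  0.11385158  1.90571739] 0.3373777690720031
[-0.10454721  0.01635094  0.90151702]
grip [ 539.83001544 -318.93695765]
11.3417 [ 529.53917176 -297.95322973  199.14527313] [-6.34193236e-01  4.55376516e-01 -8.15246545e-02  1.03570561e+00
  4.95616858e-04 -6.34224243e-01]
grip top px [295.6526836  220.22324607] piv [376.51405648 284.23539394] nut [658.26044956 196.96413763]
```

View pics/w2.png

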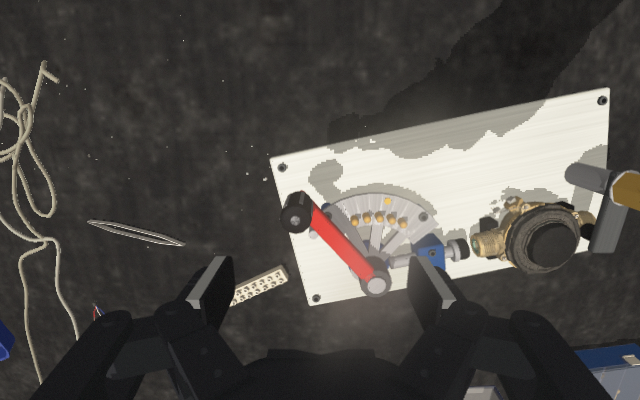

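The nut is tight: torque rose to 1.9 N m with no further motion. The view shows the lever still at home, with the grip at (297,213) and the pivot at (376,285), both as predicted. Next I grip the sleeve and advance in small steps, logging the tangential force.

```bash
cat > lev.py <<'E'
from h import *
J=np.load("J.npy"); piv=jig2w(J,(0,-130,0))[:2]; hy=np.pi+.5+J[2]; rot=[np.pi,0,hy-.44]
def pt(t,z=77): return [piv[0]+120*np.cos(hy-t),piv[1]+120*np.sin(hy-t),z]
def theta(s): d=s["tcp_pos"][:2]-piv; return (hy-np.arctan2(d[1],d[0])+np.pi)%(2*np.pi)-np.pi, np.hypot(*d)
def ft(s,t): return -s["contact_force"][:2]@np.array([np.sin(hy-t),-np.cos(hy-t)])  # resistance to advance
def step(t):
    bot.movel(pt(t),max_speed=12); s=bot.get_state(); a,r=theta(s)
    print(f'{s["t"]:.2f} cmd {t:.3f} th {a:.3f} r {r:.1f} Ft {ft(s,t):.1f} F {s["contact_force"].round(1)} g {s["gripper_force"]:.0f} op {s["opening"]:.3f}')
    return ft(s,t)
E
python3 - <<'E'
from lev import *
bot.move_ptp(pt(0,160),rot); print(bot.movel(pt(0),max_speed=100,threshold=15))
s=bot.get_state(); print(s["t"],s["tcp_pos"],theta(s),s["contact_force"])
bot.grip(0.0,60); s=bot.get_state(); print(s["t"],s["opening"],s["gripper_force"],theta(s),s["contact_force"])
if s["gripper_force"]>10:
    for t in np.arange(.02,.601,.02): step(t)
E
```

```text
False
12.7583 [ 540.33228302 -319.31378427   77.77738565] (np.float64(-0.005120130544337798), np.float64(119.86893680936784)) [ 0.91301576  0.82525035 -0.73293894]
13.3417 0.2916772579928787 58.63476097583771 (np.float64(0.0016891990999923223), np.float64(119.82033387860898)) [-0.18906022  1.36486833  4.45925113]
13.69 cmd 0.020 th 0.006 r 119.8 Ft 4.5 F [ 3.6 -2.9  1.2] g 59 op 0.286
14.04 cmd 0.040 th 0.028 r 119.8 Ft 5.4 F [ 3.5 -4.1  0.7] g 59 op 0.289
14.39 cmd 0.060 th 0.049 r 119.8 Ft 5.0 F [ 3.3 -3.8  1.4] g 59 op 0.288
14.74 cmd 0.080 th 0.071 r 119.9 Ft 5.1 F [ 2.9 -4.2  2.2] g 59 op 0.290
15.09 cmd 0.100 th 0.091 r 119.9 Ft 4.4 F [ 3.4 -2.9  2.5] g 59 op 0.292
15.44 cmd 0.120 th 0.112 r 119.9 Ft 5.2 F [ 4.  -3.6  3.3] g 59 op 0.291
15.79 cmd 0.140 th 0.132 r 119.9 Ft 5.4 F [ 3.8 -4.   2.6] g 59 op 0.292
16.14 cmd 0.160 th 0.152 r 119.9 Ft 4.8 F [ 3.1 -3.7  2.9] g 59 op 0.291
16.49 cmd 0.180 th 0.172 r 119.9 Ft 4.7 F [ 4.  -3.1  2.7] g 59 op 0.289
16.84 cmd 0.200 th 0.192 r 119.9 Ft 5.3 F [ 3.7 -4.   2.5] g 59 op 0.290
17.19 cmd 0.220 th 0.212 r 119.9 Ft 5.6 F [ 4.  -4.2  2
[... 701 characters left out ...]
0.0 Ft 4.9 F [ 2.4 -4.4  5. ] g 59 op 0.290
21.04 cmd 0.440 th 0.438 r 120.0 Ft 3.4 F [ 1.2 -3.2  6.3] g 59 op 0.290
21.39 cmd 0.460 th 0.462 r 120.0 Ft 2.7 F [ 1.2 -2.5  6.9] g 60 op 0.291
21.74 cmd 0.480 th 0.475 r 120.0 Ft 4.1 F [ 2.  -3.7  5.1] g 59 op 0.284
22.09 cmd 0.500 th 0.485 r 120.0 Ft 8.0 F [ 2.2 -7.7  2.8] g 59 op 0.291
22.44 cmd 0.520 th 0.507 r 120.0 Ft 6.6 F [ 2.5 -6.3  4.3] g 59 op 0.290
22.79 cmd 0.540 th 0.530 r 120.1 Ft 5.6 F [ 2.  -5.4  4.9] g 59 op 0.285
23.14 cmd 0.560 th 0.551 r 120.1 Ft 6.5 F [ 1.  -6.4  5. ] g 59 op 0.292
23.49 cmd 0.580 th 0.573 r 120.1 Ft 5.5 F [ 1.3 -5.4  6.1] g 59 op 0.295
23.84 cmd 0.600 th 0.594 r 120.0 Ft 5.3 F [ 2.5 -5.   5.2] g 59 op 0.290
```

The first click came at about 0.47 (force fell to 2.7 N, then jumped to 8 N at 0.485). That agrees with the camera, so the second should be near 0.67 and the third near 0.87.

Run:
```python
from lev import *
for t in np.arange(.62,.861,.02): step(t)
```

```text
24.19 cmd 0.620 th 0.615 r 120.1 Ft 4.4 F [ 0.  -4.4  5.1] g 59 op 0.288
24.54 cmd 0.640 th 0.637 r 120.1 Ft 3.1 F [ 0.5 -3.1  5.4] g 60 op 0.286
24.89 cmd 0.660 th 0.660 r 120.1 Ft 3.9 F [ 1.5 -3.8  6.3] g 60 op 0.287
25.24 cmd 0.680 th 0.674 r 120.2 Ft 5.2 F [ 1.3 -5.2  6.5] g 59 op 0.289
25.59 cmd 0.700 th 0.685 r 120.2 Ft 8.0 F [ 0.7 -8.   4.2] g 59 op 0.289
25.94 cmd 0.720 th 0.706 r 120.1 Ft 7.5 F [ 1.  -7.5  5.6] g 60 op 0.291
26.29 cmd 0.740 th 0.728 r 120.2 Ft 7.3 F [ 0.9 -7.3  5.6] g 59 op 0.287
26.64 cmd 0.760 th 0.750 r 120.2 Ft 5.6 F [ 1.1 -5.7  5.1] g 59 op 0.293
26.99 cmd 0.780 th 0.771 r 120.2 Ft 6.2 F [ 0.8 -6.3  6.7] g 59 op 0.288
27.34 cmd 0.800 th 0.792 r 120.2 Ft 4.9 F [ 1.1 -5.   6.3] g 59 op 0.285
27.69 cmd 0.820 th 0.814 r 120.2 Ft 5.4 F [ 1.5 -5.6  7.1] g 60 op 0.291
28.04 cmd 0.840 th 0.835 r 120.2 Ft 4.2 F [ 1.6 -4.4  6.4] g 60 op 0.288
28.39 cmd 0.860 th 0.858 r 120.2 Ft 3.5 F [ 1.1 -3.7  7.2] g 60 op 0.288
```

Run:
```python
from lev import *
step(.872); bot.dwell(1.0); step(.872)
cv2.imwrite("pics/t3.png",cv2.resize(imaging.capture("wrist"),None,fx=1.25,fy=1.25))
```

```text
28.66 cmd 0.872 th 0.869 r 120.3 Ft 3.9 F [ 0.6 -4.   6.3] g 60 op 0.290
29.91 cmd 0.872 th 0.868 r 120.2 Ft 4.4 F [ 0.4 -4.5  7.3] g 60 op 0.293
```

View pics/t3.png

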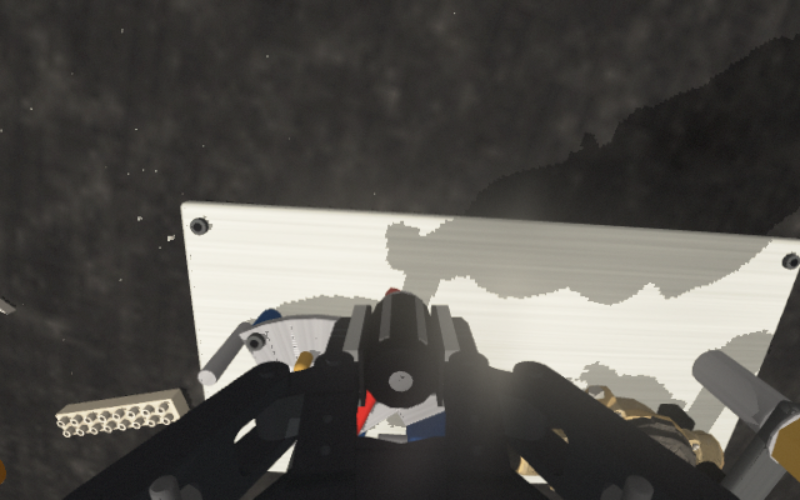

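The picture shows the grip sleeve held squarely between both pads at (400,350), with nothing disturbed. The lever is at 0.868 rad in the third click, just after the force fell to 3.5 N. I'm handing it in.

```bash
python3 -c "
from bench import bot
print(bot.sign_off())"
```

```text
the job is handed in; nothing more can be done
None
```

I turned the nut clockwise to its hard stop and handed the job in at about 30 s with the lever still gripped in its third click, at 0.868 rad from home; the judge's result was not shown.

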